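# Clamp a mosaic panel with the ball knob

### The job

Lay the small blue mosaic panel with the rust-red border flat in the clamping jig, lengthwise between the jaw and the sprung orange stop pad, and slide it up against the stop until the pad just starts to give. Then turn the yellow ball knob clockwise until the jaw holds the panel with about 18 N, which presses the stop pad back about 4 mm, roughly half its travel, and let go. Set the panel down gently, do not overtighten (it cracks at 38 N), and leave everything else where it is.

Things in the scene. Friction and masses are not known exactly. Their poses are not given: they have to be found in the camera images.
- panel: the panel to clamp: small stone mosaic, blue inside a white line and a rust-red border, 60 mm (own x) by 80 mm (own y) by 14 mm thick, about 160 g, lying face up; origin at the centre of its underside. Pick it across the 60 mm, fingers closing along its own x, so that the 80 mm ends stay free for jaw and stop. A half turn about the vertical makes no difference to the job
- spare: a second small mosaic panel, same size as the first (60 x 80 x 14 mm) but ochre, sand and olive stones inside a dark border; origin at the centre of its underside. Not for this job: leave it
- jig: the clamping jig, fixed to the table, an aluminium base plate 130 mm (own x) by 275 mm (own y), 8 mm thick; origin on the table under it. Its own y is the clamping line and points from the jaw to the stop: cam housing (64 x 60 mm, its top 34 mm above the table) around y = -0.095, jaw, bed, stop block around y = +0.112 (top 32 mm above the table)
- bed: plywood bed of the jig that the panel lies on, 110 mm (own x) by 105 mm (own y), the same axes as the jig; origin at the centre of its top face, 12 mm above the table and at y = +0.007 in the jig. No side rails: the fingers may overhang it. The panel belongs within 15 mm of the middle in x, its own y along the bed's y within 0.1 rad
- stop: grey stop block, 60 x 28 mm, 20 mm tall; origin at the foot of its face that looks at the jaw, y = +0.098 in the jig. Carries an orange spring pad (40 mm wide, 18 mm tall) on a rod set by hand: the pad's face stands 36 to 46 mm in front of this origin (towards -y), unmeasured, to be found by touch. The pad gives 1 mm per 5 N, 8 mm at most; the rod holds
- jaw: steel jaw, 50 mm wide, 20 mm tall; origin at the foot of the face that pushes the panel, bed height. It slides towards the stop (+y of the jig) by 10 mm for every radian that the knob turns clockwise; at the start it stands 37 to 40 mm from the jig's origin on the -y side
- ball (a point): centre of the knob's smooth yellow ball, 44 mm across, 80 mm above the table, on a 16 mm neck over the cam housing. It turns about the vertical through this point, in place. Slippery (friction about 0.4): it turns only when the pads grip it across its widest part, with about 50 N or more. Clockwise from above tightens
- cam (a point): point on the knob's axis at the top of the cam housing, 34 mm above the table. The knob's whole travel is 3.0 rad; up to 2.7 rad is needed, so often two grips. Its own drag is about 0.35 N m throughout; each newton between jaw and panel adds 0.01 N m, so stop when the torque has risen by about 0.18 N m over that felt before the bite. It stays where it is left, also under load
- glue: white glue bottle with a red cap, 56 mm across, 150 mm tall; origin at its foot. Bystander
- tin: open black round tin, 70 mm across, 45 mm tall; origin at its foot. Bystander
- hammer: small hammer lying flat along its own x, about 250 mm long; bystander
- nippers: tile nippers with red handles lying along their own x, 160 mm long, 15 mm high; bystander
- sponge: red sponge-shaped cleaning block, 90 x 60 x 30 mm; origin at its underside. Bystander
- brush: flat brush lying along its own x; bystander

How it is judged:
By the outcome, as a careful person would: the job done as asked, in the order asked, and still so for the second after the job is handed in, with the robot touching nothing.
It also fails if it takes over 72 s, if anything falls off the work surface, if the arm or the gripper's body presses on something with over 40 N, if the wrist force passes 120 N, or if a joint passes its speed limit or range.

### The arm

A 6-joint arm with a two-finger parallel gripper is mounted at the origin on the work surface. World frame = base frame: x ahead of the robot, y to its left, z up, the work surface at z = 0. Lengths are in m, angles in rad, forces in N, time in s.
With the tool pointing down it reaches from about 0.35 to 0.775 m from the base axis. Payload 5.5 kg.
Tool frame: the origin (TCP) lies at the very end of the fingers, on their centre line; the grasp point (between the pads) lies 19 mm behind it; z points along the fingers, y is the line along which they close (so a half turn about z gives the same grasp; the last joint's range is limited). The gripper opens to 85 mm and grips with 20 to 120 N. Pads are 22 mm wide; open, the fingers measure 114 mm over their backs; the gripper's body (76 mm by 85 mm) begins 54 mm behind the grasp point. The pads swing forward as they close: fully open they stand 13 mm farther back than shut.
Start: joints at [1.003, 0.313, 0.046, 1.304, 0, 1.431], TCP at [0.239, 0.523, 0.231] pointing down, gripper open.
Joint ranges: [-2.76, 2.76], [-0.86, 1.69], [-1.03, 1.26], [-2.2, 2.34], [-1.47, 1.5], [-3.14, 3.14]. Speed limits (rad/s): [2.57, 2.57, 3.14, 3.14, 3.14, 3.14].

### API

Orientations are given as a unit quaternion [x, y, z, w].
In Python, from cell import monitor, vision, workorder gives the robot as it stands. The module is installed in compiled form; this text tells all that it offers.
- The arm moves only by the shell command python3 -m crank 'ROWS' [OPENING] [FORCE]. ROWS is JSON, a list of rows, each an object of numbers: "x", "y", "z": the shift along the tool's x, y, z in units of 30 mm (1.0 is 30 mm); "yaw": the turn about the tool's z in rad. A call has 1 to 12 rows; each row shifts and turns the commanded pose from where the row before left it, along the tool's axes as they then stand; what a row does not reach is not made up. A row lasts 1/10 s, in which the tool goes at most 50 mm and 8.59 degrees, less where a joint would pass 70% of its speed; a pose out of reach is approached as far as the arm can. A call is refused whole if a number of a shift passes 1 or a number of a turn 0.15, either way. A call with a gripper value outside its range is refused whole. OPENING is the opening, from 0 (shut) to 1 (fully open), set as the call begins (- or left out, the last holds). The fingers move at their own pace and stop on an object; FORCE is the grip in N (left out, the last holds). Time passes only in rows, so rows that do not move let the fingers close. It gives the time, the measured TCP pose, the force, the opening and the grip force at its end, in the units of the state.
- monitor.observe(): the state, without advancing time (a new reading comes with each control period).
- vision.read_camera(name): name is "scene" or "top" or "wrist"; returns a dict with "img" (400x640x3 uint8, red, green, blue), "fx", "fy", "cx", "cy" (pixels), "R" (3x3) and "t" (3): a world point X has camera coordinates R X + t. Camera axes: x right, y down, z forward; pixel columns grow to the right and rows downward; lengths in m; the calibration is good to about 2 mm. The wrist camera is an equidistant fisheye: a pixel r from the principal point sees the ray r / f radians off the axis. A picture is of the moment at which its call begins. There is no depth.
- workorder.hand_in(): hands the job in; it is judged then, once.
The state is a dict: "time_s": time; "joint_pos": joint angles; "qd": joint speeds; "joint_efforts": joint torques, N m; "tool_pos": TCP position; "eef_rot": TCP orientation; "wrist_force": force on the tool from outside, world axes, zero at the start; "moment": the same for the moment, N m; "opening": opening from 0.0 (shut) to 1.0 (fully open); "gripper_force": force on a finger pad.
Only numpy, scipy, OpenCV 4.12 (cv2) and the standard library are available. Lean on these libraries where they do the work, as an engineer would, in place of code of your own. Each camera call takes 0.05 s, during which the arm holds its last target. There are 200 camera calls.

## Working session

There is one attempt and no reset: what is moved stays moved. The work goes in short steps, Python scripts to look and compute and a shell command to move; the robot and the scene stay as the last step left them, time stands still between calls to the robot, and variables do not carry over. Pictures are saved under pics/ and viewed, at most 10 in all, crops included, and the job is handed in when it is done.

```bash
mkdir -p pics; python3 - <<'E'
from cell import monitor, vision
import cv2,numpy as np
s=monitor.observe();print({k:np.round(v,3).tolist() for k,v in s.items()})
for n in("top","scene"):
    d=vision.read_camera(n);np.savez(f"pics/{n}.npz",**d);cv2.imwrite(f"pics/{n}.png",d["img"][:,:,::-1]);print(n,d["fx"],d["cx"],d["cy"],np.round(d["R"],3).tolist(),d["t"])
E
```

```text
{'time_s': 0.0, 'joint_pos': [1.003, 0.314, 0.045, 1.304, -0.0, 1.431], 'qd': [0.001, -0.0, -0.0, -0.001, 0.003, 0.002], 'joint_efforts': [-0.0, -48.063, 29.853, 0.02, -0.0, 0.0], 'tool_pos': [0.238, 0.523, 0.23], 'eef_rot': [0.212, 0.977, -0.001, -0.0], 'wrist_force': [-0.078, 0.282, -0.468], 'moment': [0.037, 0.024, 0.006], 'gripper_force': 0.0, 'opening': 1.002}
top 398.5685112584935 319.83042819423497 199.85190606381815 [[-0.009, -1.0, -0.014], [-0.989, 0.011, -0.146], [0.146, 0.013, -0.989]] [0.04307329 0.57808187 1.39681522]
scene 387.6079032947467 313.28900961407226 194.3277774581332 [[-0.379, 0.925, 0.015], [0.66, 0.282, -0.697], [-0.649, -0.254, -0.717]] [ 0.20928867 -0.31310889  1.63258639]
```

View pics/top.png

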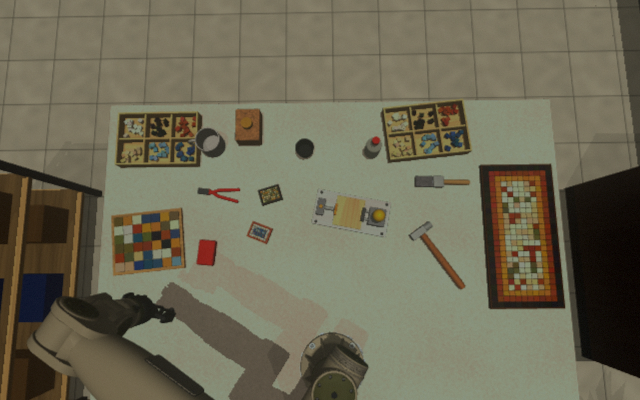

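View pics/scene.png

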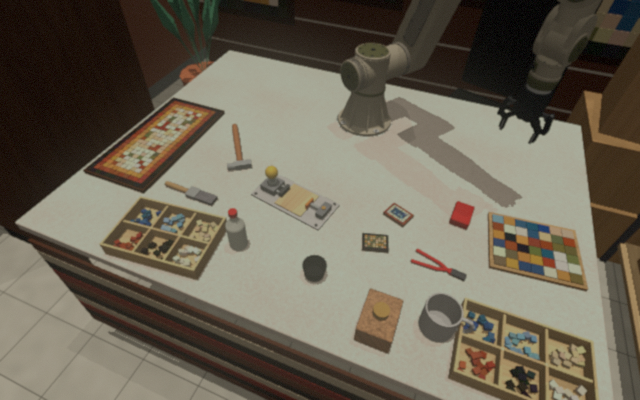

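Top view: panel at about (260,232), spare (270,195), jig centre about (350,212), knob (378,215), stop (322,206). Scene view: panel (398,214), ball (271,172). Coarse positions next.

```bash
cat > h.py <<'E'
import numpy as np,cv2
from scipy.spatial.transform import Rotation as Ro
def ray(d,u,v,fish=False):
    a=(np.array([u,v],float)-[d["cx"],d["cy"]])/[float(d["fx"]),float(d["fy"])]
    if fish:
        r=np.hypot(*a); c=np.r_[a*np.sinc(r/np.pi),np.cos(r)]
    else: c=np.r_[a,1]
    R=np.array(d["R"]); return -R.T@d["t"], R.T@c
def onz(d,u,v,z,fish=False):
    o,k=ray(d,u,v,fish); return o+k*(z-o[2])/k[2]
def cross(r1,r2):
    A=[];b=[]
    for o,k in(r1,r2):
        k=k/np.linalg.norm(k);P=np.eye(3)-np.outer(k,k);A.append(P);b.append(P@o)
    x=np.linalg.solve(sum(A),sum(b));return x,[np.linalg.norm(P@x-q) for P,q in zip(A,b)]
def blob(m,x0,y0,x1,y1):
    q=np.zeros(m.shape[:2],np.uint8);q[y0:y1,x0:x1]=m[y0:y1,x0:x1].astype(np.uint8)
    c=max(cv2.findContours(q,cv2.RETR_EXTERNAL,cv2.CHAIN_APPROX_NONE)[0],key=cv2.contourArea)
    return c[:,0,:].astype(float)
E
python3 - <<'E'
from h import *
T=dict(np.load("pics/top.npz"));S=dict(np.load("pics/scene.npz"))
def hsv(d): return cv2.cvtColor(d["img"],cv2.COLOR_RGB2HSV).astype(int)
def yel(h): return (abs(h[...,0]-23)<6)&(h[...,1]>170)&(h[...,2]>90)
c=[]
for d,w in((T,(362,200,395,230)),(S,(260,160,285,184))):
    b=blob(yel(hsv(d)),*w);(x,y),r=cv2.minEnclosingCircle(b.astype(np.float32));c.append((x,y));print("ball px",x,y,r)
print("ball",cross(ray(T,*c[0]),ray(S,*c[1])))
h=hsv(T)
g=T["img"].astype(int)
for z,m,w in((.014,g[...,0]-g[...,1]>25,(240,215,280,250)),):
    b=blob(m,*w);W=np.array([onz(T,*p,z)[:2] for p in b]);(c0,s,a)=cv2.minAreaRect(W.astype(np.float32));print("panel",c0,s,a,cv2.boxPoints((c0,s,a)).round(3).tolist())
print("bed c",onz(T,350,212,.012)," stop",onz(T,322,206,.032),"cam",cross(ray(T,322,206),ray(S,320,205)))
for p in((318,190),(389,207),(383,235),(312,222)):print("plate corner",onz(T,*p,.008).round(3))
print("ball axis at z=.08",onz(T,*c[0],.08))
E
```

```text
ball px 378.66217041015625 214.78378295898438 5.474733352661133Traceback (most recent call last):
  File "<stdin>", line 7, in <module>
  File "h.py", line 18, in blob
    c=max(cv2.findContours(q,cv2.RETR_EXTERNAL,cv2.CHAIN_APPROX_NONE)[0],key=cv2.contourArea)
ValueError: max() iterable argument is empty
```

```bash
python3 - <<'E'
from cell import vision
import cv2
d=vision.read_camera("wrist");cv2.imwrite("pics/w0.png",d["img"][:,:,::-1]);print(d["fx"],d["cx"],d["cy"],d["R"].round(3).tolist(),d["t"])
t=cv2.imread("pics/top.png")[170:260,230:410];cv2.imwrite("pics/tc.png",cv2.resize(t,None,fx=4,fy=4,interpolation=cv2.INTER_CUBIC))
E
```

```text
309.70691628693146 323.0956746985209 195.83066762198862 [[0.415, 0.91, -0.003], [0.864, -0.393, 0.315], [0.285, -0.133, -0.949]] [-0.57410451 -0.04052947  0.38169556]
```

View pics/tc.png

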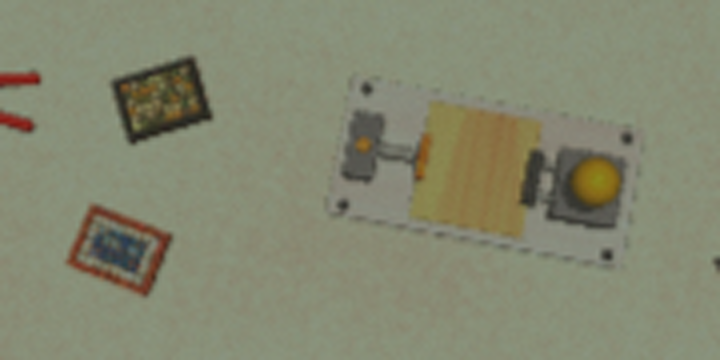

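The crop (4x, origin 230,170) shows the panel at (120,250), plate corners (352,75), (637,128), (622,268), (330,212), the ball at (597,180) and the pad near (423,157).

```bash
python3 - <<'E'
from h import *
T=dict(np.load("pics/top.npz"));S=dict(np.load("pics/scene.npz"))
def hsv(d): return cv2.cvtColor(d["img"],cv2.COLOR_RGB2HSV).astype(int)
def yel(h,): return (abs(h[...,0]-22)<9)&(h[...,1]>130)&(h[...,2]>90)
c=[]
for d,w in((T,(362,200,395,230)),(S,(260,160,285,184))):
    b=blob(yel(hsv(d)),*w);(x,y),r=cv2.minEnclosingCircle(b.astype(np.float32));c.append((x,y));print("ball px",x,y,r)
print("ball",cross(ray(T,*c[0]),ray(S,*c[1])), onz(T,*c[0],.08),onz(S,*c[1],.08))
g=T["img"].astype(int)
b=blob(g[...,0]-g[...,1]>20,240,215,280,250)
W=np.array([onz(T,*p,.014)[:2] for p in b]);r=cv2.minAreaRect(W.astype(np.float32));print("panel",r)
f=lambda x,y:(230+(x+.5)/4-.5,170+(y+.5)/4-.5)
C=np.array([onz(T,*f(*p),.008)[:2] for p in((352,75),(637,128),(622,268),(330,212))]);print(C.round(3),C.mean(0),cv2.minAreaRect(C.astype(np.float32)))
e=(C[0]+C[3]-C[1]-C[2])/2;print("jig y angle",np.arctan2(e[1],e[0]),np.linalg.norm(e))
B=np.array([onz(T,*f(*p),.012)[:2] for p in((430,101),(541,122),(523,238),(411,216))]);print("bed",B.mean(0))
print("pad",onz(T,*f(423,157),.03))
E
```

```text
ball px 379.06451416015625 214.77420043945312 5.7746500968933105
ball px 270.8125 171.0625 5.187976837158203
ball (array([ 0.51735713, -0.16826173,  0.0829134 ]), [np.float64(0.0009411931027409525), np.float64(0.000941193102740977)]) [ 0.51802505 -0.1695441   0.08      ] [ 0.51438374 -0.16891356  0.08      ]
panel ((0.4670267105102539, 0.26012295484542847), (0.07991111278533936, 0.06088975444436073), 68.50605010986328)
[[ 0.627  0.045]
 [ 0.574 -0.217]
 [ 0.446 -0.199]
 [ 0.499  0.067]] [ 0.53650223 -0.07591826] ((0.5362010598182678, -0.07671916484832764), (0.27523738145828247, 0.129595547914505), 78.65363311767578)
jig y angle 1.3717422263015713 0.26932142308392226
bed [ 0.53730581 -0.06785088]
pad [ 0.54662762 -0.01874765  0.03      ]
```

```bash
cat > go.py <<'E'
# usage: go.py x y z toolY_angle -> remaining shift in present tool axes (units 30mm) and yaw
import sys;from h import *;from cell import monitor
s=monitor.observe();R=Ro.from_quat(s["eef_rot"]).as_matrix();p=np.array(s["tool_pos"])
x,y,z,a=map(float,sys.argv[1:5]);print("units",((R.T@(np.r_[x,y,z]-p))/.03).round(3),"pos",p.round(4))
ph=np.arctan2(R[1,1],R[0,1]);print("toolY",ph.round(4),"yaw",((ph-a+np.pi)%(2*np.pi)-np.pi).round(4),"tilt",R[:2,2].round(4),"q",np.round(s["joint_pos"],3),"F",np.round(s["wrist_force"],2),"M",np.round(s["moment"],3),"t",s["time_s"],"op",s["opening"],s["gripper_force"])
E
R='{"x":-0.96,"y":-0.437,"z":0.12}'
python3 -m crank '[{"x":-0.96,"y":-0.437,"z":0.12},{"x":-0.96,"y":-0.437,"z":0.12},{"x":-0.96,"y":-0.437,"z":0.12},{"x":-0.96,"y":-0.437,"z":0.12},{"x":-0.96,"y":-0.437,"z":0.12},{"x":-0.96,"y":-0.437,"z":0.12},{"x":-0.96,"y":-0.437,"z":0.12},{"x":-0.96,"y":-0.437,"z":0.12},{"x":-0.96,"y":-0.437,"z":0.12},{"x":-0.96,"y":-0.437,"z":0.12},{"x":-0.96,"y":-0.437,"z":0.12}]' 1 40
python3 -m crank '[{"yaw":-0.15},{"yaw":-0.15},{"yaw":-0.15},{"yaw":-0.15},{"yaw":-0.15},{"yaw":-0.15},{"yaw":-0.15},{"yaw":-0.15},{"yaw":-0.15},{"yaw":-0.15},{"yaw":-0.123},{}]'
python3 go.py .467 .260 .19 2.766
python3 - <<'E'
from cell import vision
import cv2,numpy as np
d=vision.read_camera("wrist");cv2.imwrite("pics/w1.png",d["img"][:,:,::-1]);np.savez("pics/w1.npz",**d)
E
```

```text
units [-10.57   -4.807   1.358] pos [0.2384 0.5228 0.2306]
toolY 1.1429 yaw -1.6231 tilt [-0.0008 -0.0012] q [1.003 0.314 0.045 1.304 0.    1.431] F [ 0.28  0.5  -0.13] M [ 0.047 -0.029  0.012] t 0.15 op 0.9986465762318062 0.0invalid input at $[0]: expected keys x, y, z, yaw
invalid input at $[0]: expected keys x, y, z, yaw
```

View pics/w1.png

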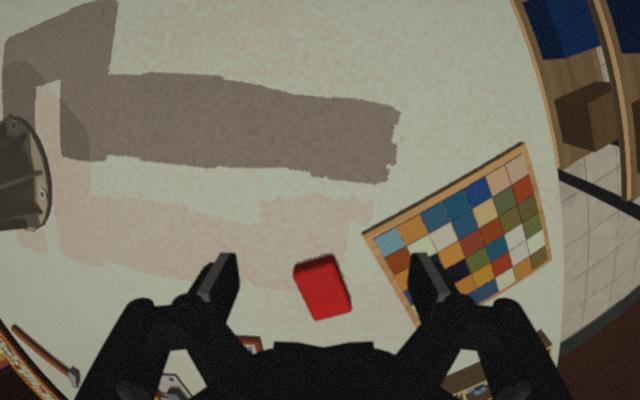

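All four keys are needed; nothing moved (view: sponge at (322,288) from the start pose).

```bash
python3 -m crank '[{"x":-0.96,"y":-0.437,"z":0.12,"yaw":0},{"x":-0.96,"y":-0.437,"z":0.12,"yaw":0},{"x":-0.96,"y":-0.437,"z":0.12,"yaw":0},{"x":-0.96,"y":-0.437,"z":0.12,"yaw":0},{"x":-0.96,"y":-0.437,"z":0.12,"yaw":0},{"x":-0.96,"y":-0.437,"z":0.12,"yaw":0},{"x":-0.96,"y":-0.437,"z":0.12,"yaw":0},{"x":-0.96,"y":-0.437,"z":0.12,"yaw":0},{"x":-0.96,"y":-0.437,"z":0.12,"yaw":0},{"x":-0.96,"y":-0.437,"z":0.12,"yaw":0},{"x":-0.96,"y":-0.437,"z":0.12,"yaw":0}]' 1 40
python3 -m crank '[{"x":0,"y":0,"z":0,"yaw":-0.15},{"x":0,"y":0,"z":0,"yaw":-0.15},{"x":0,"y":0,"z":0,"yaw":-0.15},{"x":0,"y":0,"z":0,"yaw":-0.15},{"x":0,"y":0,"z":0,"yaw":-0.15},{"x":0,"y":0,"z":0,"yaw":-0.15},{"x":0,"y":0,"z":0,"yaw":-0.15},{"x":0,"y":0,"z":0,"yaw":-0.15},{"x":0,"y":0,"z":0,"yaw":-0.15},{"x":0,"y":0,"z":0,"yaw":-0.15},{"x":0,"y":0,"z":0,"yaw":-0.123},{"x":0,"y":0,"z":0,"yaw":0}]'
python3 go.py .467 .260 .19 2.766
python3 - <<'E'
from cell import vision
import cv2,numpy as np
d=vision.read_camera("wrist");cv2.imwrite("pics/w1.png",d["img"][:,:,::-1]);np.savez("pics/w1.npz",**d)
E
```

```text
time_s: 1.3
tool_pos: [0.4676, 0.2594, 0.1915]
eef_rot: [0.212, 0.977, 0.0, -0.0]
wrist_force: [0.4, 1.1, -0.8]
opening: 1.002
gripper_force: 0.0
time_s: 2.5
tool_pos: [0.4669, 0.2605, 0.1915]
eef_rot: [-0.563, 0.827, 0.0, -0.0]
wrist_force: [-0.9, -0.2, -0.9]
opening: 0.995
gripper_force: 0.0
units [ 0.014 -0.01   0.051] pos [0.4669 0.2605 0.1915]
toolY 2.7662 yaw 0.0002 tilt [-0.0003 -0.    ] q [ 0.359  0.251 -0.137  1.184  0.    -0.837] F [-0.87 -0.21 -0.87] M [ 0.013 -0.003  0.022] t 2.5 op 0.9949019915094758 0.0
```

View pics/w1.png

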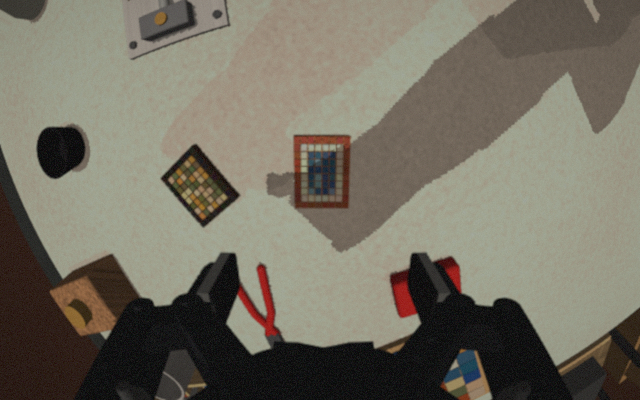

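The panel is at (322,172), between and parallel to the fingers; spare at (200,186), jig stop end at (165,20).

```bash
cat > meas.py <<'E'
from h import *
def panel(d,w,z,thr=25):
    g=d["img"].astype(int);q=blob(g[...,0]-g[...,1]>thr,*w)
    W=np.array([onz(d,*p,z,True)[:2] for p in q]);c,(a,b),t=cv2.minAreaRect(W.astype(np.float32))
    if a<b:a,b,t=b,a,t+90
    return np.array(c),(a,b),t
E
python3 - <<'E'
from meas import *
d=dict(np.load("pics/w1.npz"));print(panel(d,(270,110,375,225),.014,25),panel(d,(270,110,375,225),.014,15));E=1
E
sed -i 's/;E=1//' /dev/null
```

```text
(array([0.46788594, 0.25891921]), (0.07963649183511734, 0.05986263230443001), 67.92422485351562) (array([0.46827212, 0.25915623]), (0.08078182488679886, 0.06299621611833572), 68.43580627441406)sed: couldn't edit /dev/null: not a regular file
```

```bash
python3 -m crank '[{"x":0.03,"y":-0.05,"z":0.8,"yaw":0},{"x":0,"y":0,"z":0.8,"yaw":0},{"x":0,"y":0,"z":0.8,"yaw":0},{"x":0,"y":0,"z":0.8,"yaw":0},{"x":0,"y":0,"z":0.8,"yaw":0},{"x":0,"y":0,"z":0.8,"yaw":0},{"x":0,"y":0,"z":0.8,"yaw":0},{"x":0,"y":0,"z":0.5,"yaw":0},{"x":0,"y":0,"z":0.25,"yaw":0},{"x":0,"y":0,"z":0.1,"yaw":0},{"x":0,"y":0,"z":0,"yaw":0}]' 1 40
python3 -m crank '[{"x":0,"y":0,"z":0,"yaw":0},{"x":0,"y":0,"z":0,"yaw":0},{"x":0,"y":0,"z":0,"yaw":0},{"x":0,"y":0,"z":0,"yaw":0},{"x":0,"y":0,"z":0,"yaw":0},{"x":0,"y":0,"z":0,"yaw":0},{"x":0,"y":0,"z":0,"yaw":0},{"x":0,"y":0,"z":0,"yaw":0}]' 0.4 40
python3 go.py .468 .259 .12 2.766
```

```text
time_s: 3.65
tool_pos: [0.4683, 0.2593, -0.0016]
eef_rot: [-0.562, 0.827, -0.0, 0.0]
wrist_force: [0.5, -0.4, 0.3]
opening: 0.998
gripper_force: 0.0
time_s: 4.45
tool_pos: [0.4689, 0.2595, -0.0006]
eef_rot: [-0.563, 0.827, -0.0, 0.001]
wrist_force: [-0.9, -1.0, 6.1]
opening: 0.686
gripper_force: 43.9
units [ 0.022  0.016 -4.021] pos [ 0.4689  0.2595 -0.0006]
toolY 2.7658 yaw -0.0002 tilt [0.002  0.0009] q [ 0.356  0.423 -0.411  0.734  0.    -0.839] F [-0.86 -1.04  6.07] M [-0.018  0.215 -0.033] t 4.45 op 0.6858844791859479 43.87311816215515
```

Upward force of 6 N: the tips reach the table. Regrip 5 mm higher so the panel, not the fingertips, meets the bed.

```bash
python3 -m crank '[{"x":0,"y":0,"z":0,"yaw":0},{"x":0,"y":0,"z":0,"yaw":0},{"x":0,"y":0,"z":-0.08,"yaw":0},{"x":0,"y":0,"z":-0.09,"yaw":0},{"x":0,"y":0,"z":0,"yaw":0}]' 0.85 40
python3 -m crank '[{"x":0,"y":0,"z":0,"yaw":0},{"x":0,"y":0,"z":0,"yaw":0},{"x":0,"y":0,"z":0,"yaw":0},{"x":0,"y":0,"z":0,"yaw":0},{"x":0,"y":0,"z":0,"yaw":0},{"x":0,"y":0,"z":0,"yaw":0}]' 0.4 40
python3 -m crank '[{"x":0,"y":0,"z":-0.2,"yaw":0},{"x":0,"y":0,"z":-0.4,"yaw":0},{"x":0,"y":0,"z":-0.8,"yaw":0},{"x":0,"y":0,"z":-0.8,"yaw":0},{"x":0,"y":0,"z":-0.8,"yaw":0},{"x":0,"y":0,"z":-0.8,"yaw":0},{"x":0,"y":0,"z":-0.2,"yaw":0},{"x":0,"y":0,"z":0,"yaw":0}]'
python3 go.py .517 -.10 .123 2.943
python3 - <<'E'
from meas import *
from cell import vision,monitor
d=vision.read_camera("wrist");cv2.imwrite("pics/w2.png",d["img"][:,:,::-1]);np.savez("pics/w2.npz",**d)
E
```

```text
time_s: 4.95
tool_pos: [0.4684, 0.2593, 0.0037]
eef_rot: [-0.563, 0.827, -0.0, 0.0]
wrist_force: [1.0, 0.9, 0.4]
opening: 0.849
gripper_force: 0.0
time_s: 5.55
tool_pos: [0.4683, 0.2592, 0.0038]
eef_rot: [-0.563, 0.827, -0.0, 0.0]
wrist_force: [-0.9, -0.7, 5.0]
opening: 0.683
gripper_force: 42.8
time_s: 6.35
tool_pos: [0.4688, 0.2595, 0.1245]
eef_rot: [-0.563, 0.827, -0.0, 0.001]
wrist_force: [-0.3, -0.4, -2.9]
opening: 0.682
gripper_force: 43.8
units [10.559 -5.889  0.042] pos [0.4688 0.2595 0.1245]
toolY 2.766 yaw -0.177 tilt [0.0025 0.001 ] q [ 0.356  0.293 -0.252  1.024  0.    -0.84 ] F [-0.3  -0.36 -2.86] M [ 0.003  0.032 -0.026] t 6.35 op 0.6816835030793088 43.82532835006714
```

View pics/w2.png

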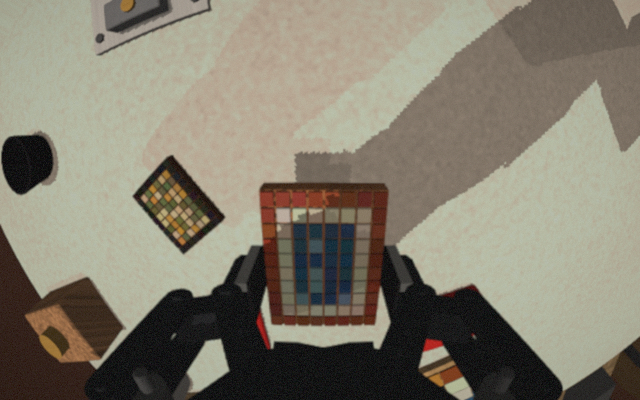

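The panel is held squarely between the pads, (323,252). Moving to beyond the stop end of the jig to look along it.

```bash
python3 -m crank '[{"x":0.4,"y":-0.4,"z":0,"yaw":0},{"x":0.65,"y":-0.7,"z":0,"yaw":0},{"x":0.65,"y":-0.7,"z":0,"yaw":0},{"x":0.65,"y":-0.7,"z":0,"yaw":0},{"x":0.65,"y":-0.7,"z":0,"yaw":0},{"x":0.65,"y":-0.7,"z":0,"yaw":0},{"x":0.65,"y":-0.7,"z":0,"yaw":0},{"x":0.4,"y":-0.5,"z":0,"yaw":0},{"x":0.25,"y":-0.25,"z":0,"yaw":-0.09},{"x":0,"y":0,"z":0,"yaw":-0.087},{"x":0,"y":0,"z":0,"yaw":0}]'
python3 go.py .564 .061 .123 2.943
python3 - <<'E'
from meas import *
from cell import vision,monitor
d=vision.read_camera("wrist");cv2.imwrite("pics/w3.png",d["img"][:,:,::-1]);np.savez("pics/w3.npz",**d)
s=monitor.observe();p=np.array(s["tool_pos"])
for t in(25,15):
    c=panel(d,(225,130,400,350),p[2]+.0102,t);print(c,c[0]-p[:2])
E
```

```text
time_s: 7.5
tool_pos: [0.5618, 0.0617, 0.1212]
eef_rot: [-0.633, 0.774, 0.001, -0.001]
wrist_force: [-0.1, 0.3, -1.9]
opening: 0.684
gripper_force: 43.8
units [ 0.007 -0.077 -0.059] pos [0.5618 0.0617 0.1212]
toolY 2.9422 yaw -0.0008 tilt [-0.0035  0.0002] q [-0.033  0.353 -0.174  1.047  0.    -1.404] F [-0.06  0.3  -1.87] M [-0.06  -0.012 -0.022] t 7.5 op 0.6839520657713929 43.805086612701416
(array([0.56156707, 0.06383394]), (0.08858615159988403, 0.059563297778367996), 78.73097229003906) [-0.00021812  0.00183458]
(array([0.5625025 , 0.06870353]), (0.10033905506134033, 0.06061283499002457), 78.70947265625) [0.00071732 0.00670417]
```

View pics/w3.png

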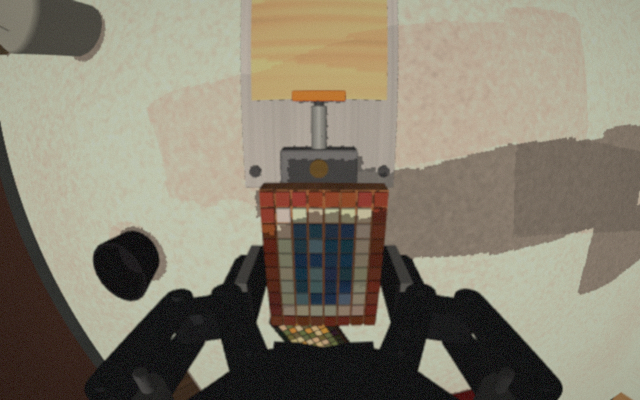

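The jig lies straight ahead: bed near edge at row 100 (columns 253–386), orange pad (292–346, 90–101), stop block (282–357, 148–182), plate sides at columns 245/395.

```bash
python3 - <<'E'
from meas import *
d=dict(np.load("pics/w3.npz"));h=cv2.cvtColor(d["img"],cv2.COLOR_RGB2HSV).astype(int)
e=np.array([.197,.9804]);n=np.array([.9804,-.197]);O=np.array([.536,-.0765])
J=lambda u,v,z:np.round([(onz(d,u,v,z,True)[:2]-O)@n,(onz(d,u,v,z,True)[:2]-O)@e],4)
for r in(94,):print(h[r,300:340:8].tolist(),h[60,300:340:8].tolist(),h[60,240:262:2].tolist())
m=(h[...,1]>190)&(abs(h[...,0]-13)<6);b=blob(m,280,80,360,115);print("pad px",b.min(0),b.max(0))
x0,y0=b.min(0);x1,y1=b.max(0);print("pad front top",J(x0,y0,.03),J(x1,y0,.03),"back top?",J(x0,y1,.03))
m=(h[...,1]>70)&(h[...,2]>110)&(abs(h[...,0]-19)<8)
for r in(10,30,60,85,98):
    c=np.flatnonzero(m[r,230:400])+230;print(r,c[0],c[-1],J(c[0]-.5,r,.012),J(c[-1]+.5,r,.012))
for c in(265,280,355,375):
    rr=np.flatnonzero(m[:,c]);print("bed end",c,rr.max(),J(c,rr[rr<130].max()+.5,.012))
print("block front top",J(282,149,.032),J(357,149,.032))
E
```

```text
[[15, 186, 189], [15, 188, 187], [15, 191, 186], [16, 193, 184], [15, 185, 187]] [[16, 119, 185], [17, 118, 183], [16, 117, 187], [17, 111, 188], [17, 112, 184]] [[28, 26, 179], [19, 31, 181], [20, 30, 179], [16, 29, 184], [18, 29, 176], [20, 52, 181], [24, 89, 186], [24, 95, 187], [24, 95, 185], [23, 95, 185], [24, 95, 186]]
pad px [294.  94.] [317. 100.]
pad front top [0.0189 0.0575] [0.0017 0.0578] back top? [0.0189 0.0621]
10 251 386 [ 0.056  -0.0156] [-0.0543 -0.0149]
30 251 387 [0.0558 0.0021] [-0.0549  0.0027]
60 251 387 [0.0557 0.0277] [-0.0549  0.0282]
85 251 386 [0.056  0.0486] [-0.0542  0.0491]
98 252 386 [0.0554 0.0594] [-0.0544  0.0598]
bed end 265 232 [0.0442 0.0611]
bed end 280 328 [0.0319 0.0616]
bed end 355 310 [-0.0285  0.0611]
bed end 375 320 [-0.0449  0.0614]
block front top [0.0286 0.0992] [-0.0286  0.0994]
```

```bash
python3 -m crank '[{"x":0.4,"y":-0.02,"z":0,"yaw":0},{"x":0.8,"y":-0.02,"z":0,"yaw":0},{"x":0.8,"y":-0.02,"z":0,"yaw":0},{"x":0.8,"y":-0.02,"z":0,"yaw":0},{"x":0.8,"y":-0.01,"z":0,"yaw":0},{"x":0.6,"y":0,"z":0,"yaw":0},{"x":0.22,"y":0,"z":0,"yaw":0},{"x":0,"y":0,"z":0.6,"yaw":0},{"x":0,"y":0,"z":0.8,"yaw":0},{"x":0,"y":0,"z":0.8,"yaw":0},{"x":0,"y":0,"z":0.3,"yaw":0},{"x":0,"y":0,"z":0,"yaw":0}]'
python3 go.py .5383 -.0689 .0162 2.9435
```

```text
time_s: 8.75
tool_pos: [0.538, -0.0677, 0.0469]
eef_rot: [-0.634, 0.774, 0.001, -0.001]
wrist_force: [-0.6, -0.9, -1.9]
opening: 0.685
gripper_force: 43.8
units [ 0.039 -0.021  1.024] pos [ 0.538  -0.0677  0.0469]
toolY 2.9431 yaw -0.0004 tilt [-0.0032  0.0011] q [-0.273  0.38  -0.336  0.858  0.    -1.646] F [-0.59 -0.93 -1.92] M [ 0.009  0.043 -0.008] t 8.75 op 0.6846077195034704 43.80088269710541
```

```bash
python3 -m crank '[{"x":0.04,"y":-0.02,"z":0.4,"yaw":0},{"x":0,"y":0,"z":0.3,"yaw":0},{"x":0,"y":0,"z":0.15,"yaw":0},{"x":0,"y":0,"z":0.06,"yaw":0},{"x":0,"y":0,"z":0.04,"yaw":0},{"x":0,"y":0,"z":0,"yaw":0}]'
python3 -m crank '[{"x":0,"y":0,"z":0.03,"yaw":0},{"x":0,"y":0,"z":0,"yaw":0}]'
python3 -m crank '[{"x":0,"y":0,"z":0.03,"yaw":0},{"x":0,"y":0,"z":0,"yaw":0}]'
python3 go.py .5383 -.0689 .0162 2.9435
```

```text
time_s: 9.35
tool_pos: [0.5399, -0.0697, 0.0199]
eef_rot: [-0.634, 0.774, -0.0, 0.0]
wrist_force: [-0.5, 0.0, -1.3]
opening: 0.684
gripper_force: 43.8
time_s: 9.55
tool_pos: [0.5399, -0.0697, 0.0191]
eef_rot: [-0.634, 0.774, -0.0, 0.0]
wrist_force: [-0.5, 0.6, -2.0]
opening: 0.684
gripper_force: 43.8
time_s: 9.75
tool_pos: [0.5398, -0.0696, 0.018]
eef_rot: [-0.634, 0.774, -0.0, 0.0]
wrist_force: [0.4, 0.3, -2.1]
opening: 0.688
gripper_force: 43.8
units [-0.014  0.053  0.061] pos [ 0.5398 -0.0696  0.018 ]
toolY 2.943 yaw -0.0005 tilt [0.0002 0.0001] q [-0.276  0.414 -0.368  0.789  0.    -1.648] F [ 0.4   0.31 -2.13] M [ 0.025 -0.027 -0.   ] t 9.75 op 0.6875229124081164 43.81624102592468
```

```bash
python3 -m crank '[{"x":0,"y":0.04,"z":0.03,"yaw":0},{"x":0,"y":0,"z":0,"yaw":0}]' | grep -E "pos|wrist"
python3 -m crank '[{"x":0,"y":0,"z":0.03,"yaw":0},{"x":0,"y":0,"z":0,"yaw":0}]' | grep -E "pos|wrist"
python3 -m crank '[{"x":0,"y":0,"z":0.02,"yaw":0},{"x":0,"y":0,"z":0,"yaw":0}]' | grep -E "pos|wrist"
```

```text
tool_pos: [0.5382, -0.0693, 0.0169]
wrist_force: [-0.1, 0.2, -2.4]
tool_pos: [0.5385, -0.0694, 0.0161]
wrist_force: [-0.1, 0.2, -2.1]
tool_pos: [0.5386, -0.0694, 0.0159]
wrist_force: [-1.4, -0.7, 1.0]
```

Touched down (force rose ~3 N). Now slide towards the stop (tool −x).

```bash
python3 -m crank '[{"x":-0.05,"y":0,"z":0,"yaw":0},{"x":-0.05,"y":0,"z":0,"yaw":0},{"x":0,"y":0,"z":0,"yaw":0}]' | grep -E "pos|wrist"
python3 -m crank '[{"x":-0.03,"y":0,"z":0,"yaw":0},{"x":0,"y":0,"z":0,"yaw":0}]' | grep -E "pos|wrist"
python3 -m crank '[{"x":-0.02,"y":0,"z":0,"yaw":0},{"x":0,"y":0,"z":0,"yaw":0}]' | grep -E "pos|wrist"
python3 -m crank '[{"x":-0.02,"y":0,"z":0,"yaw":0},{"x":0,"y":0,"z":0,"yaw":0}]' | grep -E "pos|wrist"
```

```text
tool_pos: [0.5397, -0.0666, 0.0159]
wrist_force: [-0.2, -1.1, 1.2]
tool_pos: [0.5398, -0.0658, 0.0159]
wrist_force: [-0.2, -1.4, 1.9]
tool_pos: [0.5399, -0.0652, 0.0159]
wrist_force: [0.2, -2.9, 4.0]
tool_pos: [0.5399, -0.0647, 0.0159]
wrist_force: [-0.7, -3.5, 4.1]
```

```bash
python3 -m crank '[{"x":0,"y":0,"z":-0.015,"yaw":0},{"x":-0.02,"y":0,"z":0,"yaw":0},{"x":0,"y":0,"z":0,"yaw":0}]' | grep -E "pos|wrist"
python3 -m crank '[{"x":-0.02,"y":0,"z":0,"yaw":0},{"x":0,"y":0,"z":0,"yaw":0}]' | grep -E "pos|wrist"
python3 -m crank '[{"x":0,"y":0,"z":0,"yaw":0}]' | grep -E "pos|wrist"
```

```text
tool_pos: [0.5396, -0.0636, 0.0159]
wrist_force: [0.1, -0.9, 1.0]
tool_pos: [0.5396, -0.0631, 0.0159]
wrist_force: [-0.2, -2.4, 1.5]
tool_pos: [0.5396, -0.063, 0.0159]
wrist_force: [-0.3, -1.8, 1.3]
```

```bash
python3 -m crank '[{"x":-0.02,"y":0,"z":0,"yaw":0},{"x":0,"y":0,"z":0,"yaw":0}]' | grep -E "pos|wrist"
python3 -m crank '[{"x":-0.02,"y":0,"z":0,"yaw":0},{"x":0,"y":0,"z":0,"yaw":0}]' | grep -E "pos|wrist"
```

```text
tool_pos: [0.5397, -0.0627, 0.0159]
wrist_force: [0.7, -3.1, 1.3]
tool_pos: [0.5398, -0.0624, 0.0159]
wrist_force: [-1.9, -4.7, -0.2]
```

```bash
python3 -m crank '[{"x":-0.01,"y":0,"z":0,"yaw":0},{"x":0,"y":0,"z":0,"yaw":0}]' | grep -E "pos|wrist"
python3 -m crank '[{"x":0,"y":0,"z":0,"yaw":0}]' | grep -E "pos|wrist"
python3 - <<'E'
from meas import *
from cell import vision
d=vision.read_camera("wrist");cv2.imwrite("pics/w4.png",d["img"][:,:,::-1]);np.savez("pics/w4.npz",**d)
d=vision.read_camera("scene");np.savez("pics/s4.npz",**d)
E
```

```text
tool_pos: [0.5398, -0.0621, 0.0159]
wrist_force: [-1.6, -4.7, 0.5]
tool_pos: [0.5398, -0.0621, 0.0159]
wrist_force: [-1.3, -5.7, 0.2]
```

View pics/w4.png

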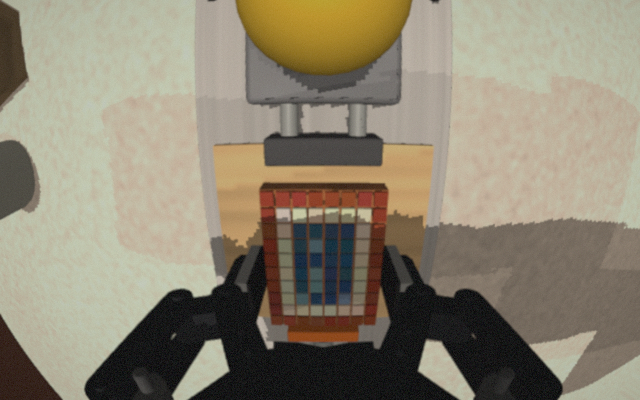

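Pad (orange, row 337) bears on the panel end; jaw at (324,150) square ahead with a gap; ball at (324,10). Release, lift, go over the ball.

```bash
python3 -m crank '[{"x":0,"y":0,"z":0,"yaw":0},{"x":0,"y":0,"z":0,"yaw":0},{"x":0,"y":0,"z":0,"yaw":0},{"x":0,"y":0,"z":-0.1,"yaw":0},{"x":0,"y":0,"z":-0.3,"yaw":0},{"x":0,"y":0,"z":-0.8,"yaw":0},{"x":0,"y":0,"z":-0.9,"yaw":0},{"x":0,"y":0,"z":-0.9,"yaw":0},{"x":0,"y":0,"z":-0.7,"yaw":0},{"x":0,"y":0,"z":-0.4,"yaw":0},{"x":0,"y":0,"z":0,"yaw":0}]' 1 60
python3 go.py .5183 -.1684 .14 2.9435
python3 - <<'E'
from meas import *
from cell import vision
d=vision.read_camera("wrist");cv2.imwrite("pics/w5.png",d["img"][:,:,::-1]);np.savez("pics/w5.npz",**d)
h=cv2.cvtColor(d["img"],cv2.COLOR_RGB2HSV).astype(int)
m=(abs(h[...,0]-22)<7)&(h[...,1]>170)
b=blob(m,220,0,420,160);print(b.min(0),b.max(0));(x,y),r=cv2.minEnclosingCircle(b.astype(np.float32));print(x,y,r,onz(d,x,y,.08,True))
E
```

```text
time_s: 13.75
tool_pos: [0.5414, -0.0621, 0.1413]
eef_rot: [-0.634, 0.774, -0.002, 0.001]
wrist_force: [-0.5, -1.0, -0.4]
opening: 0.997
gripper_force: 0.0
units [3.627 0.057 0.042] pos [ 0.5414 -0.0621  0.1413]
toolY 2.9431 yaw -0.0004 tilt [ 0.004  -0.0008] q [-0.262  0.296 -0.203  1.068  0.    -1.634] F [-0.49 -0.96 -0.43] M [-0.01  -0.038  0.021] t 13.75 op 0.997322438807166 0.0
[293.  23.] [358.  86.]
325.9102783203125 54.690330505371094 32.91182327270508 [ 0.51804634 -0.16803934  0.08      ]
```

View pics/w5.png

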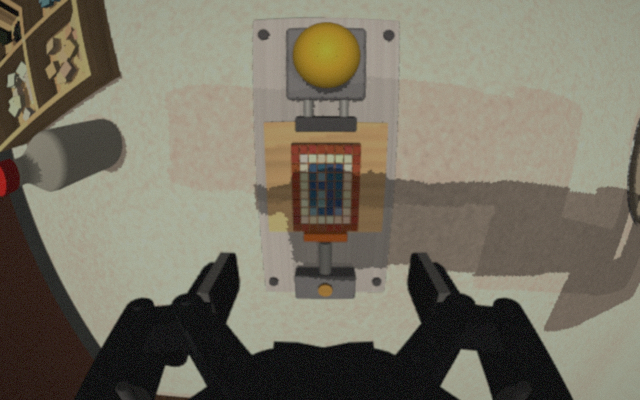

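All consistent: ball at (0.518,−0.168), panel straight at (326,188) against the pad (325,237), jaw at (326,124).

```bash
python3 -m crank '[{"x":0.4,"y":0.06,"z":0,"yaw":0},{"x":0.8,"y":0,"z":0,"yaw":0},{"x":0.8,"y":0,"z":0,"yaw":0},{"x":0.8,"y":0,"z":0,"yaw":0},{"x":0.6,"y":0,"z":0,"yaw":0},{"x":0.23,"y":0,"z":0,"yaw":0},{"x":0,"y":0,"z":0,"yaw":0},{"x":0,"y":0,"z":0,"yaw":0}]'
python3 go.py .5182 -.1683 .058 2.9435
```

```text
time_s: 14.6
tool_pos: [0.5164, -0.1678, 0.1384]
eef_rot: [-0.633, 0.774, 0.001, -0.0]
wrist_force: [-0.2, 0.2, 0.7]
opening: 0.998
gripper_force: 0.0
units [ 0.007 -0.067  2.679] pos [ 0.5164 -0.1678  0.1384]
toolY 2.9428 yaw -0.0007 tilt [-0.0011  0.001 ] q [-0.462  0.298 -0.207  1.067  0.    -1.834] F [-0.15  0.16  0.72] M [ 0.002 -0.031 -0.018] t 14.6 op 0.9976823801009653 0.0
```

```bash
python3 -m crank '[{"x":0,"y":-0.06,"z":0.4,"yaw":0},{"x":0,"y":0,"z":0.7,"yaw":0},{"x":0,"y":0,"z":0.7,"yaw":0},{"x":0,"y":0,"z":0.6,"yaw":0},{"x":0,"y":0,"z":0.28,"yaw":0},{"x":0,"y":0,"z":0,"yaw":0}]' 1
python3 -m crank '[{"x":0,"y":0,"z":0,"yaw":0},{"x":0,"y":0,"z":0,"yaw":0},{"x":0,"y":0,"z":0,"yaw":0},{"x":0,"y":0,"z":0,"yaw":0},{"x":0,"y":0,"z":0,"yaw":0},{"x":0,"y":0,"z":0,"yaw":0},{"x":0,"y":0,"z":0,"yaw":0},{"x":0,"y":0,"z":0,"yaw":0},{"x":0,"y":0,"z":0,"yaw":0}]' 0.2 90
python3 go.py .5182 -.1683 .058 2.9435
```

```text
time_s: 15.2
tool_pos: [0.5176, -0.1673, 0.0569]
eef_rot: [-0.634, 0.773, 0.002, -0.001]
wrist_force: [-0.2, -0.5, 1.1]
opening: 0.999
gripper_force: 0.0
time_s: 16.1
tool_pos: [0.5184, -0.1686, 0.06]
eef_rot: [-0.633, 0.774, -0.0, 0.0]
wrist_force: [-4.0, 1.5, 6.5]
opening: 0.48
gripper_force: 89.8
units [-0.01   0.01   0.066] pos [ 0.5184 -0.1686  0.06  ]
toolY 2.9429 yaw -0.0006 tilt [ 0.0004 -0.0005] q [-0.462  0.369 -0.317  0.885 -0.    -1.834] F [-3.96  1.53  6.5 ] M [0.138 0.518 0.032] t 16.1 op 0.4798825405820022 89.80214953422546
```

```bash
python3 -m crank '[{"x":0,"y":0,"z":0,"yaw":0.1},{"x":0,"y":0,"z":0,"yaw":0.1},{"x":0,"y":0,"z":0,"yaw":0.1},{"x":0,"y":0,"z":0,"yaw":0}]' >/dev/null
python3 go.py .5184 -.1686 .06 2.9435
python3 -m crank '[{"x":0,"y":0,"z":0,"yaw":0.1},{"x":0,"y":0,"z":0,"yaw":0.1},{"x":0,"y":0,"z":0,"yaw":0.1}]' >/dev/null
python3 go.py .5184 -.1686 .06 2.9435
python3 - <<'E'
from meas import *
from cell import vision
d=vision.read_camera("scene");np.savez("pics/s6.npz",**d)
d=vision.read_camera("wrist");np.savez("pics/w6.npz",**d)
E
```

```text
units [-0.002 -0.002  0.   ] pos [ 0.5183 -0.1686  0.06  ]
toolY 2.6403 yaw -0.3032 tilt [ 0.0003 -0.0005] q [-0.462  0.368 -0.317  0.885 -0.    -1.531] F [-4.14  1.35  6.92] M [ 0.116  0.614 -0.318] t 16.5 op 0.4758827779495488 90.03073453903198
units [-0.003 -0.005 -0.   ] pos [ 0.5182 -0.1686  0.06  ]
toolY 2.3396 yaw -0.6039 tilt [ 0.     -0.0006] q [-4.61e-01  3.68e-01 -3.17e-01  8.85e-01 -1.00e-03 -1.23e+00] F [-4.63  1.24  7.62] M [0.07  0.679 0.37 ] t 16.8 op 0.47759351305562414 89.95273947715759
```

```bash
python3 -m crank '[{"x":0,"y":0,"z":0,"yaw":0.1},{"x":0,"y":0,"z":0,"yaw":0.1}]' >/dev/null
python3 go.py .5184 -.1686 .06 2.9435|tail -1
python3 -m crank '[{"x":0,"y":0,"z":0,"yaw":0.1}]' >/dev/null
python3 go.py .5184 -.1686 .06 2.9435|tail -1
python3 -m crank '[{"x":0,"y":0,"z":0,"yaw":0.05}]' >/dev/null
python3 go.py .5184 -.1686 .06 2.9435|tail -1
python3 -m crank '[{"x":0,"y":0,"z":0,"yaw":0.05}]' >/dev/null
python3 go.py .5184 -.1686 .06 2.9435|tail -1
```

```text
toolY 2.1397 yaw -0.8038 tilt [-0.0001 -0.0005] q [-4.61e-01  3.68e-01 -3.17e-01  8.85e-01 -1.00e-03 -1.03e+00] F [-4.68  1.46  7.72] M [0.079 0.668 0.349] t 17.1 op 0.4834546721679744 90.00273585319519
toolY 2.0397 yaw -0.9038 tilt [-0.0001 -0.0005] q [-0.461  0.368 -0.317  0.885 -0.001 -0.93 ] F [-5.52  1.8   7.38] M [0.024 0.69  0.365] t 17.2 op 0.47708902112969714 89.97379660606384
toolY 1.9906 yaw -0.9529 tilt [-0.0001 -0.0006] q [-0.461  0.368 -0.317  0.885 -0.001 -0.881] F [-4.81  1.65  7.25] M [0.072 0.751 0.403] t 17.3 op 0.47417001422473903 89.95342969894409
toolY 1.9417 yaw -1.0018 tilt [-0.0001 -0.0005] q [-0.461  0.368 -0.317  0.885 -0.    -0.832] F [-4.6   1.11  7.39] M [0.12  0.698 0.427] t 17.4 op 0.47717912604177376 89.93408560752869
```

```bash
for i in 1; do
python3 -m crank '[{"x":0,"y":0,"z":0,"yaw":0.05}]' >/dev/null
python3 go.py .5184 -.1686 .06 2.9435|tail -1
python3 -m crank '[{"x":0,"y":0,"z":0,"yaw":0.05}]' >/dev/null
python3 go.py .5184 -.1686 .06 2.9435|tail -1
python3 -m crank '[{"x":0,"y":0,"z":0,"yaw":0.04}]' >/dev/null
python3 go.py .5184 -.1686 .06 2.9435|tail -1
done
python3 - <<'E'
from meas import *
from cell import vision
d=vision.read_camera("wrist");cv2.imwrite("pics/w7.png",d["img"][:,:,::-1]);np.savez("pics/w7.npz",**d)
E
```

```text
toolY 1.8918 yaw -1.0517 tilt [-0.0001 -0.0005] q [-0.461  0.368 -0.317  0.885 -0.    -0.782] F [-4.93  1.85  6.66] M [0.112 0.742 0.349] t 17.5 op 0.4780606180818658 89.92337465286255
toolY 1.8418 yaw -1.1017 tilt [-0.0002 -0.0004] q [-0.461  0.368 -0.317  0.885 -0.    -0.732] F [-4.24  2.08  6.59] M [0.112 0.811 0.347] t 17.6 op 0.4800093236573319 89.91576433181763
toolY 1.802 yaw -1.1415 tilt [-0.0001 -0.0005] q [-0.461  0.368 -0.317  0.885 -0.    -0.693] F [-4.82  2.29  7.59] M [0.104 0.816 0.356] t 17.7 op 0.4794716957898805 89.90565419197083
```

No bite yet (that was noise). Continue in small steps.

```bash
g(){ python3 go.py .5184 -.1686 .06 2.9435|tail -1|sed -E 's/tilt.*F/F/;s/op.*//'; }
python3 -m crank '[{"x":0,"y":0,"z":0,"yaw":0.05}]' >/dev/null; g
python3 -m crank '[{"x":0,"y":0,"z":0,"yaw":0.05}]' >/dev/null; g
python3 -m crank '[{"x":0,"y":0,"z":0,"yaw":0.05}]' >/dev/null; g
python3 -m crank '[{"x":0,"y":0,"z":0,"yaw":0.05}]' >/dev/null; g
```

```text
toolY 1.7527 yaw -1.1908 F [-4.64  1.76  7.25] M [0.125 0.75  0.375] t 17.85 
toolY 1.7018 yaw -1.2417 F [-4.57  1.51  7.26] M [0.12  0.803 0.437] t 17.95 
toolY 1.6519 yaw -1.2916 F [-4.02  2.83  6.55] M [0.16  0.776 0.487] t 18.05 
toolY 1.602 yaw -1.3415 F [-5.47  2.07  7.52] M [0.187 0.825 0.455] t 18.15
```

```bash
g(){ python3 go.py .5184 -.1686 .06 2.9435|tail -1|sed -E 's/tilt.*F/F/;s/op.*//'; }
python3 -m crank '[{"x":0,"y":0,"z":0,"yaw":0.04}]' >/dev/null; g
python3 -m crank '[{"x":0,"y":0,"z":0,"yaw":0.04}]' >/dev/null; g
python3 -m crank '[{"x":0,"y":0,"z":0,"yaw":0.03}]' >/dev/null; g
python3 -m crank '[{"x":0,"y":0,"z":0,"yaw":0.02}]' >/dev/null; g
```

```text
toolY 1.5623 yaw -1.3812 F [-4.36  2.29  7.24] M [0.11  0.883 0.409] t 18.25 
toolY 1.5225 yaw -1.421 F [-4.08  2.15  7.59] M [0.093 0.852 0.448] t 18.35 
toolY 1.4928 yaw -1.4507 F [-4.76  2.87  7.08] M [0.158 0.859 0.534] t 18.45 
toolY 1.4732 yaw -1.4703 F [-5.57  3.31  7.29] M [0.153 0.816 0.513] t 18.55
```

```bash
python3 - <<'E'
from meas import *
from cell import vision
d=vision.read_camera("wrist");cv2.imwrite("pics/w8.png",d["img"][:,:,::-1]);np.savez("pics/w8.npz",**d)
d=vision.read_camera("top");np.savez("pics/t8.npz",**d)
E
```

```text
(no output)
```

View pics/w8.png

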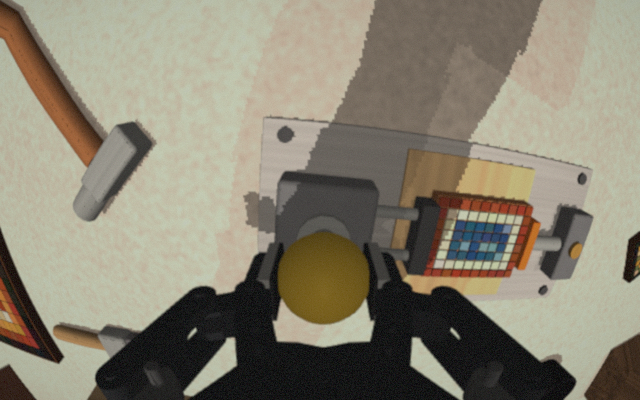

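Last view: ball gripped at (323,278), jaw (424,237) against the panel (480,238), pad at (528,243). I measure the panel's shift relative to the plate bolts between w5 and now.

```bash
cat > shift.py <<'E'
from meas import *
import sys
e=np.array([.197,.9804]);n=np.array([.9804,-.197]);O=np.array([.537,-.0753])
def J(d,u,v,z): q=onz(d,u,v,z,True)[:2]-O;return np.array([q@n,q@e])
def dark(d,u,v,k=9):
    g=d["img"].astype(float).mean(2);w=g[v-k:v+k+1,u-k:u+k+1];q=np.clip(np.median(w)-15-w,0,None)
    yy,xx=np.mgrid[v-k:v+k+1,u-k:u+k+1];return (xx*q).sum()/q.sum(),(yy*q).sum()/q.sum()
def run(f,bolts,win):
    d=dict(np.load(f));B={k:J(d,*dark(d,*p),.008) for k,p in bolts.items()}
    g=d["img"].astype(int);m=(g[...,2]-g[...,0]>15)
    q=np.zeros(m.shape,np.uint8);x0,y0,x1,y1=win;q[y0:y1,x0:x1]=m[y0:y1,x0:x1]
    q=cv2.morphologyEx(q,cv2.MORPH_CLOSE,np.ones((7,7)));c=blob(q,*win)
    P=np.array([J(d,*p,.026) for p in c]);r=cv2.minAreaRect(P.astype(np.float32))
    print(f,{k:v.round(4).tolist() for k,v in B.items()},"blue",np.round(r[0],4),np.round(r[1],4),round(r[2],1),P.min(0).round(4),P.max(0).round(4))
w5=("pics/w5.npz",{"jl":(389,35),"sr":(376,281),"sl":(273,281)},(285,140,365,235))
w8=("pics/w8.npz",{"jl":(285,133),"sr":(582,179),"s2":(543,290)},(420,185,535,285))
if __name__=="__main__":
    run(*w5);run(*w8)
E
python3 shift.py
```

```text
pics/w5.npz {'jl': [-0.0558, -0.1247], 'sr': [-0.0551, 0.1213], 'sl': [0.0554, 0.1211]} blue [-0.0003  0.0131] [0.046 0.027] 89.3 [-0.0138 -0.0098] [0.0134 0.036 ]
pics/w8.npz {'jl': [-0.0554, -0.1246], 'sr': [-0.0548, 0.122], 's2': [0.056, 0.1217]} blue [-0.0002  0.0162] [0.047  0.0286] 89.9 [-0.0145 -0.0073] [0.0141 0.0397]
```

```bash
g(){ python3 go.py .5184 -.1686 .06 2.9435|tail -1|sed -E 's/tilt.*F/F/;s/op.*//'; }
python3 -m crank '[{"x":0,"y":0,"z":0,"yaw":0.03}]' >/dev/null; g
python3 -m crank '[{"x":0,"y":0,"z":0,"yaw":0.03}]' >/dev/null; g
python3 -m crank '[{"x":0,"y":0,"z":0,"yaw":0.02}]' >/dev/null; g
python3 - <<'E'
from shift import *
from cell import vision
d=vision.read_camera("wrist");np.savez("pics/w9.npz",**d)
run("pics/w9.npz",{"jl":(285,133),"sr":(582,174),"s2":(547,290)},(420,180,540,285))
run(*w8)
E
```

```text
toolY 1.4436 yaw -1.4999 F [-4.22  2.15  8.55] M [0.184 0.872 0.479] t 18.75 
toolY 1.4131 yaw -1.5304 F [-4.44  1.8   7.37] M [0.144 0.831 0.559] t 18.85 
toolY 1.3933 yaw -1.5502 F [-4.13  1.72  8.18] M [0.179 0.831 0.562] t 18.95 
pics/w9.npz {'jl': [-0.0561, -0.123], 'sr': [nan, nan], 's2': [0.0648, 0.1098]} blue [0.0001 0.017 ] [0.0288 0.0471] 0.2 [-0.0144 -0.0066] [0.0145 0.0405]
pics/w8.npz {'jl': [-0.0554, -0.1246], 'sr': [-0.0548, 0.122], 's2': [0.056, 0.1217]} blue [-0.0002  0.0162] [0.047  0.0286] 89.9 [-0.0145 -0.0073] [0.0141 0.0397]shift.py:7: RuntimeWarning: invalid value encountered in scalar divide
  yy,xx=np.mgrid[v-k:v+k+1,u-k:u+k+1];return (xx*q).sum()/q.sum(),(yy*q).sum()/q.sum()
```

Total shift ≈3.6 mm and torque +0.19 N m: on target. Let go and lift clear.

```bash
python3 -m crank '[{"x":0,"y":0,"z":0,"yaw":0},{"x":0,"y":0,"z":0,"yaw":0},{"x":0,"y":0,"z":0,"yaw":0},{"x":0,"y":0,"z":0,"yaw":0},{"x":0,"y":0,"z":0,"yaw":0},{"x":0,"y":0,"z":-0.3,"yaw":0},{"x":0,"y":0,"z":-0.8,"yaw":0},{"x":0,"y":0,"z":-0.8,"yaw":0},{"x":0,"y":0,"z":-0.8,"yaw":0},{"x":0,"y":0,"z":-0.8,"yaw":0},{"x":0,"y":0,"z":-0.4,"yaw":0},{"x":0,"y":0,"z":0,"yaw":0}]' 1
python3 - <<'E'
from shift import *
from cell import vision
d=vision.read_camera("wrist");np.savez("pics/w10.npz",**d);cv2.imwrite("pics/w10.png",d["img"][:,:,::-1])
iO=np.array(d["R"])
def pj(x,y,z):
    c=iO@np.r_[O+x*n+y*e,z]+d["t"];r=np.hypot(*c[:2]);t=np.arctan2(r,c[2]);return (int(round(d["cx"]+d["fx"]*t*c[0]/r)),int(round(d["cy"]+d["fx"]*t*c[1]/r)))
b={k:pj(*p,.008) for k,p in {"jl":(-.0555,-.1246),"jr":(.0555,-.1246),"sr":(-.0555,.1215),"s2":(.0555,.1215)}.items()};print(b)
b={k:v for k,v in b.items() if 12<v[0]<628 and 12<v[1]<388}
c=pj(0,.016,.026);run("pics/w10.npz",b,(c[0]-45,c[1]-40,c[0]+45,c[1]+40))
E
```

```text
time_s: 20.2
tool_pos: [0.5198, -0.1691, 0.1778]
eef_rot: [0.089, 0.996, -0.001, 0.002]
wrist_force: [0.3, 0.1, -0.9]
opening: 0.998
gripper_force: 0.0
{'jl': (295, 120), 'jr': (296, 222), 'sr': (513, 133), 's2': (498, 223)}
pics/w10.npz {'jl': [-0.0554, -0.1244], 'jr': [0.0549, -0.1249], 'sr': [-0.0551, 0.1211], 's2': [0.0556, 0.121]} blue [-0.0006  0.0169] [0.0277 0.0467] 1.3 [-0.0143 -0.0062] [0.0138 0.0402]
```

```bash
python3 -c "
from cell import workorder;print(workorder.hand_in())"
```

```text
the job is handed in; nothing more can be done
None
```

The panel is clamped flat against the stop, with the pad pressed back about 3.8 mm (roughly 19 N). The knob is released and the job was handed in at about 20 s.

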